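Fish the tea light out from under the glass shelf

TASK

A tea light has slipped under the low glass shelf, where the gap is too narrow to reach in. With the hooked end of the bent rod, fish it out onto the open worktop, at least 3 cm clear of the shelf, then lay the rod down flat on the worktop clear of the shelf. Set the tea light upright in the middle of the small blue plate; never touch it with the gripper while it is still under the shelf, and leave the patterned bowl where it is.

Things in the scene. Friction and masses are not known exactly. Their poses are not given: they have to be found in the camera images.
- glass_shelf: Low fixed shelf of clear glass with steel rim, two jars on its far half. Origin: centre of its footprint on the worktop. 280 mm square (edges at +-140 mm in its x and y); gap below 31 mm high, top 41 mm up. Open on all sides; below it only four round feet, radius 10 mm, at (+-130, +-130) mm. At yaw 0 its x points away from the robot, y to the left; yaw -14 to +6 degrees.
- tea_light_center (a point): Tea light: silver round candle cup, 38 mm across, 15 mm high, about 20 g, upright; the point is its centre, half-way up (own z up). It starts under the glass shelf, in the shelf's frame x -45 to 0 mm, y -95 to -55 mm (45 to 85 mm in from its right-hand, -y, edge).
- rod_grip (a point): Centre of the bent rod's dark wooden handle, 10 mm above the rod's underside. The rod lies loose and flat, 0.11 kg. Own x runs from handle to bend, z up. Handle 110 mm long (x +-55), 16 wide (y), 20 high; then straight steel wire, 10 mm thick, its underside level with the handle's, to the bend at x = 205 mm, where it turns sharply back to the rod's left (+y) as a hook.
- rod_bend (a point): The rod's bend: centre of the wire at the corner, 205 mm from the handle's centre along the rod, 5 mm above the underside; same axes as rod_grip.
- rod_toe (a point): Tip of the rod's hook: centre of the wire's round end (radius 5 mm), from the bend 40 mm to the rod's left (+y) and 14 mm back towards the handle, 5 mm above the underside.
- plate_in (a point): Small round blue plate, loose, 0.4 kg, 130 mm across, rim 16 mm high; the point is the centre of its flat inner floor, 5 mm above the worktop.
- prep_bowl: White patterned bowl, 114 mm across, 54 mm high, standing on the right; origin under its centre. A bystander, not to be disturbed.
Things that resemble listed ones, but are neither listed nor needed, are in the scene too. What is meant by the part that bears plate_in is not turquoise, and is the larger of those in its own colour.

How it is judged:
By the outcome, as a careful person would: the job done as asked, in the order asked, and still so for the second after the job is handed in, with the robot touching nothing.
It also fails if it takes over 64 s, if anything falls off the work surface, if the arm or the gripper's body presses on something with over 40 N, if the wrist force passes 120 N, or if a joint passes its speed limit or range.

ROBOT

A 6-joint arm with a two-finger parallel gripper is mounted at the origin on a cart in front of the work surface, level with it; the furniture and walls round the work are solid. World frame = base frame: x ahead of the robot, y to its left, z up, the work surface at z = 0. Lengths are in m, angles in rad, forces in N, time in s.
With the tool pointing down it reaches from about 0.35 to 1 m from the base axis. Payload 7.1 kg.
Tool frame: the origin (TCP) lies at the very end of the fingers, on their centre line; the grasp point (between the pads) lies 19 mm behind it; z points along the fingers, y is the line along which they close (so a half turn about z gives the same grasp; the last joint's range is limited). The gripper opens to 85 mm and grips with 20 to 120 N. Pads are 22 mm wide; open, the fingers measure 114 mm over their backs; the gripper's body (76 mm by 85 mm) begins 54 mm behind the grasp point. The pads swing forward as they close: fully open they stand 13 mm farther back than shut.
Start: joints at [1.18, 0.423, 1.63, -0, 1.089, -0.019], TCP at [0.227, 0.582, 0.231] pointing down, gripper open.
Joint ranges: [-3, 3], [-0.9, 2.11], [0.09, 2.58], [-1.31, 4.45], [0.11, 2.69], [-2.54, 2.54]. Speed limits (rad/s): [2.39, 2.39, 3.01, 3.14, 3.14, 3.14].

INTERFACE

Orientations are given as a unit quaternion [x, y, z, w].
In Python, from station import * gives the robot as it stands. The module is installed in compiled form; this text tells all that it offers.
- The arm moves only by the tool step_arm, never from a script. Its argument "motion" is a list that holds one entry, the list of rows, each a list of 5 numbers: the shift along the world's x, y, z as a fraction of full scale, then the turn about the world's z as a fraction of full scale, then the finger opening in mm, from 0 to 85.4. A call has 1 to 10 rows; each row shifts and turns the commanded pose from where the row before left it; what a row does not reach is not made up. Full scale, the value 1, is 0.04 m for a shift and 180 degrees for a turn. A row lasts 1/12 s, in which the tool goes at most 41.7 mm and 7.16 degrees, less where a joint would pass 70% of its speed; a pose out of reach is approached as far as the arm can. A call with a number of a shift or a turn outside -1 to 1 is refused whole. A call with a gripper value outside its range is refused whole. The fingers move at their own pace and stop on an object; "newtons" is the grip in N (left out, the last holds). Time passes only in rows, so rows that do not move let the fingers close. It gives the time, the measured TCP pose, the force, the opening and the grip force at its end, in the units of the state.
- get_obs(): the state, without advancing time (a new reading comes with each control period).
- camera(name): name is "scene" or "top" or "wrist"; returns a dict with "pixels" (400x640x3 uint8, red, green, blue), "fx", "fy", "cx", "cy" (pixels), "cam_to_world" (4x4, takes a point from camera to world coordinates). Camera axes: x right, y up, looking along -z (the intrinsics and any distortion apply to the point x, -y, -z); pixel columns grow to the right and rows downward; lengths in m; the calibration is good to about 2 mm. A picture is of the moment at which its call begins. There is no depth.
- job_done(): hands the job in; it is judged then, once.
Trained networks look in the newest picture that a camera, given by its name, has taken for a name from the list of things; names that differ only in an ending like _2 or _b are one class to them, and where a whole thing is asked for, a point or a joint stands for the part that bears it (a point fixed in the world has none). Each returns a list of dicts, best first, with "conf" (0 to 1); they miss things now and then, are a little off and sometimes report something else, mostly with a low value. They report only what shows in the picture. A call takes as long as a camera call. They do not tell look-alikes from the thing itself.
- recognise(camera, name): "location" ([x, y, z] in m, in world coordinates, good to about 4 mm: the middle of the surface that is visible of it).
- spot_point(camera, name): "location" ([x, y, z] in m, in world coordinates, good to about 4 mm: a listed point, or the origin of a listed thing).
The state is a dict: "t": time; "q": joint angles; "joint_vel": joint speeds; "tau": joint torques, N m; "position": TCP position; "tcp_rot": TCP orientation; "contact_force": force on the tool from outside, world axes, zero at the start; "torque": the same for the moment, N m; "width": finger opening in m; "grasp_force": force on a finger pad.
Only numpy, scipy, OpenCV 4.12 (cv2) and the standard library are available. Lean on these libraries where they do the work, as an engineer would, in place of code of your own. Each camera call takes 0.05 s, during which the arm holds its last target. There are 200 camera calls.

## Working session

There is one attempt and no reset: what is moved stays moved. The work goes in short steps, Python scripts to look and compute and a tool call to move; the robot and the scene stay as the last step left them, time stands still between calls to the robot, and variables do not carry over. Pictures are saved under pics/ and viewed, at most 14 in all, crops included, and the job is handed in when it is done.

Besides the shell and the picture viewer there is one more tool, called after "Request:" in YAML: its name, and indented under it one key for each argument. step_arm: Moves the arm, as the interface text tells. Shift numbers are shares of 0.04 m and turn numbers shares of 180 degrees, none past 1 either way. Its arguments: {"type":"object","properties":{"motion":{"type":"array","items":{"type":"array","items":{"type":"array","items":{"type":"number"}}}},"newtons":{"type":"number"}},"required":["motion"]}

```bash
mkdir -p pics
cat > h.py <<'E'
from station import *
import numpy as np, cv2
def snap(c,fn=None):
    d=camera(c)
    if fn: cv2.imwrite('pics/'+fn,cv2.cvtColor(d['pixels'],cv2.COLOR_RGB2BGR))
    return d
def proj(d,P):
    p=np.linalg.inv(d['cam_to_world'])@np.append(P,1); return (d['cx']+d['fx']*p[0]/-p[2], d['cy']-d['fy']*p[1]/-p[2])
def unproj(d,u,v,z):
    T=d['cam_to_world']; r=T[:3,:3]@np.array([(u-d['cx'])/d['fx'],-(v-d['cy'])/d['fy'],-1]); o=T[:3,3]
    return o+r*(z-o[2])/r[2]
E
python3 - <<'E'
from h import *
o=get_obs(); print(o['t'],np.round(o['tcp_rot'],3),o['width'],o['contact_force'])
for c in ['top','scene']:
    d=snap(c,c+'0.png'); print(c,d['fx'],d['cx'],d['cy'],np.round(d['cam_to_world'],3).tolist(),[k for k in d])
    for n in ['glass_shelf','tea_light_center','rod_grip','rod_bend','rod_toe','plate_in','prep_bowl']:
        for r in spot_point(c,n)[:4]: print(n,round(r['conf'],2),np.round(r['location'],3),np.round(proj(d,r['location'])))
print(get_obs()['t'])
E
```

```text
0.0 [ 0.185  0.983 -0.001 -0.   ] 0.08547762418652241 [-0.66979514  0.5045551   0.20537408]
top 392.4629103303837 321.4141661966282 203.77768599877325 [[0.087, 0.973, -0.213, 0.251], [-0.996, 0.086, -0.016, -0.134], [0.003, 0.214, 0.977, 1.192], [0.0, 0.0, 0.0, 1.0]] ['pixels', 'fx', 'fy', 'cx', 'cy', 'cam_to_world']
glass_shelf 0.93 [0.54  0.179 0.001] [229. 187.]
tea_light_center 0.33 [ 0.655 -0.45  -0.   ] [431. 169.]
rod_grip 0.79 [ 0.489 -0.272  0.012] [372. 214.]
rod_bend 0.16 [ 0.504 -0.438  0.003] [426. 215.]
rod_toe 0.85 [ 0.59  -0.104  0.002] [320. 179.]
plate_in 0.97 [ 0.362 -0.299 -0.001] [378. 257.]
plate_in 0.81 [ 0.504 -0.44   0.003] [426. 215.]
plate_in 0.7 [ 0.392 -0.069  0.004] [303. 241.]
prep_bowl 0.79 [ 0.658 -0.45  -0.001] [431. 168.]
scene 411.0669962966882 320.64512226098805 203.69085442094095 [[0.58, 0.43, -0.692, -0.353], [-0.815, 0.309, -0.49, -0.726], [0.003, 0.848, 0.53, 0.695], [0.0, 0.0, 0.0, 1.0]] ['pixels', 'fx', 'fy', 'cx', 'cy', 'cam_to_world']
glass_shelf 0.78 [ 0.546  0.175 -0.   ] [259. 182.]
rod_grip 0.82 [ 0.486 -0.27   0.005] [360. 233.]
rod_bend 0.89 [ 0.628 -0.123  0.002] [344. 197.]
rod_toe 0.52 [ 0.585 -0.103  0.005] [331. 200.]
plate_in 0.96 [ 0.394 -0.07   0.006] [285. 224.]
plate_in 0.73 [ 0.364 -0.3    0.006] [346. 259.]
plate_in 0.59 [ 0.501 -0.44   0.004] [418. 253.]
prep_bowl 0.92 [ 0.658 -0.45   0.   ] [443. 227.]
0.8
```

View pics/top0.png

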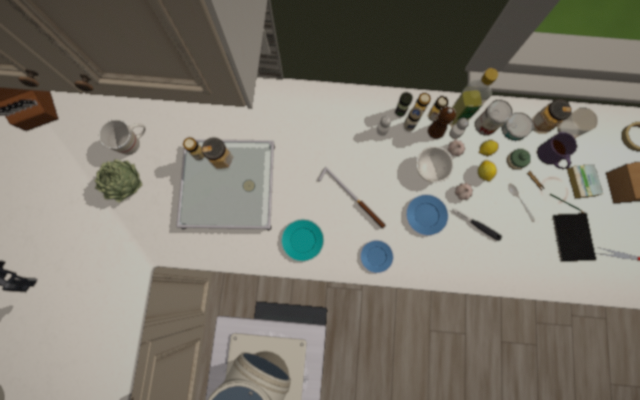

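View pics/scene0.png

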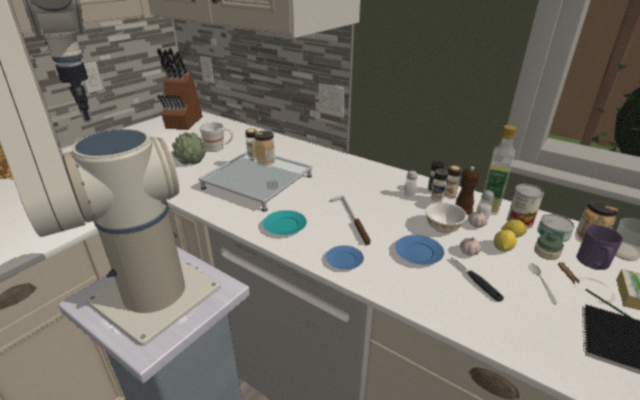

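The top view shows the shelf with corners near (182,145), (272,142), (271,228) and (179,227). The tea light is under it at about (249,186). The rod runs from its handle at (371,213) to the bend at (327,170), with the toe at (320,179). There are two blue plates, and the larger is at (427,215), so that is the target. The turquoise plate is a decoy.

Run:
```python
from h import *
a=[]
for c in ['top','scene']*2:
    d=snap(c)
    if c=='top':
        cv2.imwrite('pics/crop1.png',cv2.resize(cv2.cvtColor(d['pixels'][125:245,165:345],cv2.COLOR_RGB2BGR),None,fx=4.4,fy=4.4,interpolation=cv2.INTER_CUBIC))
        print(unproj(d,249,186,.012))
    else: 
        print(unproj(d,272,185,.012))
    for n in ['tea_light_center','glass_shelf','rod_grip','rod_bend','plate_in']:
        for f in (recognise,spot_point):
            for r in f(c,n)[:3]: print(c,f.__name__,n,round(r['conf'],2),np.round(r['location'],3))
```

```text
[0.54547522 0.11469227 0.012     ]
top call tea_light_center 0.72 [ 0.523 -0.236  0.009]
top call glass_shelf 0.89 [0.538 0.172 0.04 ]
top call glass_shelf 0.97 [0.541 0.175 0.001]
top call rod_grip 0.67 [ 0.524 -0.234  0.011]
top call rod_grip 0.89 [ 0.49  -0.274  0.011]
top call rod_bend 0.87 [ 0.529 -0.234  0.009]
top call rod_bend 0.69 [ 0.629 -0.119  0.005]
top call plate_in 0.8 [ 0.506 -0.442  0.008]
top call plate_in 0.75 [ 0.393 -0.068  0.008]
top call plate_in 0.56 [ 0.363 -0.298  0.004]
top call plate_in 0.94 [ 0.363 -0.298  0.002]
top call plate_in 0.94 [ 0.392 -0.069  0.005]
top call plate_in 0.89 [ 0.505 -0.439  0.002]
[0.54094491 0.10972031 0.012     ]
scene call glass_shelf 0.81 [0.549 0.169 0.041]
scene call glass_shelf 0.48 [ 0.509 -0.249  0.014]
scene call glass_shelf 0.58 [0.546 0.181 0.   ]
scene call rod_grip 0.61 [ 0.488 -0.272  0.008]
scene call rod_bend 0.58 [ 0.513 -0.252  0.01 ]
scene call rod_bend 0.53 [ 0.63  -0.12   0.002]
scene call rod_bend 0.28 [ 0.59  -0.102  0.007]
scene call plate_in 0.87 [ 0.404 -0.06   0.01 ]
scene call plate_in 0.85 [ 0.509 -0.44
[... 552 characters left out ...]
008]
top call plate_in 0.78 [ 0.504 -0.438  0.   ]
top call plate_in 0.6 [ 0.392 -0.069  0.003]
top call plate_in 0.59 [ 0.36  -0.297  0.003]
[0.54094491 0.10972031 0.012     ]
scene call glass_shelf 0.91 [0.551 0.169 0.042]
scene call glass_shelf 0.67 [0.546 0.178 0.004]
scene call rod_grip 0.86 [ 0.506 -0.246  0.01 ]
scene call rod_grip 0.64 [ 0.489 -0.272  0.005]
scene call rod_bend 0.57 [ 0.51 -0.25  0.01]
scene call rod_bend 0.8 [ 0.631 -0.124  0.001]
scene call plate_in 0.95 [ 0.401 -0.062  0.012]
scene call plate_in 0.88 [ 0.372 -0.295  0.009]
scene call plate_in 0.65 [ 0.508 -0.436  0.01 ]
scene call plate_in 0.97 [ 0.395 -0.068  0.003]
scene call plate_in 0.96 [ 0.366 -0.301  0.003]
```

View pics/crop1.png

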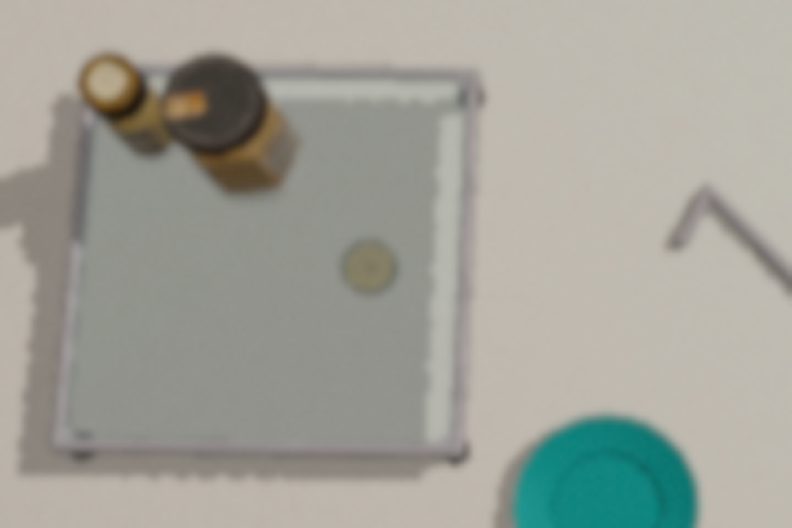

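Request:
step_arm:
  motion:
    - [[0.25,-0.82,0,-0.024,85],[0.25,-0.82,0,-0.024,85],[0.25,-0.82,0,-0.024,85],[0.25,-0.82,0,-0.024,85],[0.25,-0.82,0,-0.024,85],[0.25,-0.82,0,-0.024,85],[0.25,-0.82,0,-0.024,85],[0.25,-0.82,0,-0.024,85],[0.25,-0.82,0,-0.024,85],[0.25,-0.82,0,-0.024,85]]

```text
t: 3.83
position: [0.3272, 0.2528, 0.2316]
tcp_rot: [0.535, 0.845, 0.0, 0.0]
contact_force: [0.8, 0.2, -0.2]
width: 0.0847
grasp_force: 0.0
```

Request:
step_arm:
  motion:
    - [[0.25,-0.82,0,-0.024,85],[0.25,-0.82,0,-0.024,85],[0.25,-0.82,0,-0.024,85],[0.25,-0.82,0,-0.024,85],[0.25,-0.82,0,-0.024,85],[0.25,-0.82,0,-0.024,85],[0.25,-0.82,0,-0.024,85],[0.25,-0.82,0,-0.024,85],[0.25,-0.82,0,-0.024,85],[0.25,-0.82,0,-0.024,85]]

```text
t: 4.67
position: [0.4273, -0.0755, 0.2316]
tcp_rot: [0.809, 0.588, 0.0, 0.0]
contact_force: [0.8, 0.6, 0.2]
width: 0.0849
grasp_force: 0.0
```

Request:
step_arm:
  motion:
    - [[0.25,-0.82,0,-0.024,85],[0.25,-0.82,0,-0.024,85],[0.25,-0.82,0,-0.024,85],[0.25,-0.82,0,-0.024,85],[0.25,-0.82,0,-0.024,85],[0.25,-0.82,0,-0.024,85],[0,0,0,0,85],[0,0,0,0,85]]

```text
t: 5.33
position: [0.4872, -0.2721, 0.2311]
tcp_rot: [0.92, 0.393, 0.0, -0.0]
contact_force: [-0.4, 0.4, -0.2]
width: 0.0853
grasp_force: 0.0
```

The crop shows the tea light at crop (369,267), which is image (249,186). The shelf's right edge runs from crop (475,75) to (460,450), and the hook is at crop (705,190) to (675,245).

Run:
```python
from h import *
d=snap('top')
c=lambda x,y,z:unproj(d,165+x/4.4,125+y/4.4,z)
P=[c(*p,.04) for p in [(478,72),(463,452),(55,445),(84,72)]]
print(np.round(P,3), np.round(np.mean(P,0),3))
for a,b in((0,1),(2,3),(1,2)): v=P[a]-P[b]; print(np.degrees(np.arctan2(v[1],v[0])),np.linalg.norm(v))
print('tea',c(369,267,.014))
d=snap('wrist','w1.png')
for n in ['rod_grip','rod_bend','rod_toe']:
    for r in spot_point('wrist',n)[:3]: print(n,round(r['conf'],2),np.round(r['location'],3))
```

```text
[[0.688 0.051 0.04 ]
 [0.417 0.03  0.04 ]
 [0.398 0.304 0.04 ]
 [0.663 0.328 0.04 ]] [0.541 0.178 0.04 ]
4.37693559616809 0.2716404195148937
-174.8929654907563 0.26667042662454377
-85.95152458807166 0.2750764526090094
tea [0.54595254 0.11482206 0.014     ]
rod_grip 0.88 [ 0.492 -0.27   0.011]
```

View pics/w1.png

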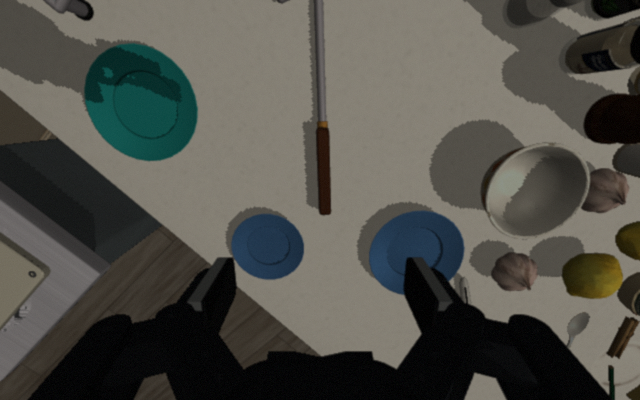

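The wrist view shows the handle from (322,128) to (325,212), lined up with the gripper to within about 1°. Descending to grasp it.

Request:
step_arm:
  motion:
    - [[0.07,0.03,-0.8,0.007,60],[0,0,-0.8,0,50],[0,0,-0.8,0,50],[0,0,-0.8,0,50],[0,0,-0.8,0,50],[0,0,-0.8,0,50],[0,0,-0.6,0,50],[0,0,-0.2,0,50],[0,0,0,0,50]]

```text
t: 6.33
position: [0.4886, -0.2679, 0.0057]
tcp_rot: [0.915, 0.404, -0.001, -0.002]
contact_force: [-0.6, -0.5, 0.8]
width: 0.0501
grasp_force: 0.0
```

Request:
step_arm:
  motion:
    - [[0,0,-0.07,0,50],[0,0,0,0,0],[0,0,0,0,0],[0,0,0,0,0],[0,0,0,0,0],[0,0,0,0,0],[0,0,0,0,0],[0,0,0,0,0]]
  newtons: 70

```text
t: 7.0
position: [0.4909, -0.2699, 0.0063]
tcp_rot: [0.915, 0.404, 0.001, 0.001]
contact_force: [0.4, -0.4, 7.3]
width: 0.014
grasp_force: 69.3
```

Request:
step_arm:
  motion:
    - [[0,0,0.3,0,0],[0,0,0.6,0,0],[0.4,0,0.3,0.03,0],[0.4,0,0,0.03,0],[0.4,0,0,0.03,0],[0.4,0,0,0.03,0],[0.4,0,0,0.03,0],[0.4,0,0,0.03,0],[0.4,0,0,0.03,0],[0.25,0,0,0.025,0]]

```text
t: 7.83
position: [0.6137, -0.2695, 0.0541]
tcp_rot: [0.706, 0.708, 0.0, 0.001]
contact_force: [-0.4, 0.0, -0.6]
width: 0.0139
grasp_force: 68.5
```

Request:
step_arm:
  motion:
    - [[0,0,0,0,0],[0,0,0,0,0],[0,0,0,0,0]]

```text
t: 8.08
position: [0.6109, -0.2691, 0.0529]
tcp_rot: [0.708, 0.706, -0.0, -0.0]
contact_force: [-0.1, 0.2, -0.4]
width: 0.0143
grasp_force: 68.5
```

Run:
```python
from h import *
print(np.round(get_obs()['position'],4))
d=snap('wrist','w2.png')
for c in ['wrist','top','scene']:
  if c!='wrist': snap(c)
  for n in ['rod_grip','rod_bend','rod_toe','tea_light_center']:
    for f in (spot_point,):
      for r in f(c,n)[:3]: print(c,n,round(r['conf'],2),np.round(r['location'],3))
```

```text
[ 0.6109 -0.2691  0.0529]
wrist rod_grip 0.81 [ 0.61  -0.271  0.055]
top rod_grip 0.66 [ 0.505 -0.438  0.003]
scene rod_grip 0.62 [ 0.607 -0.27   0.056]
scene rod_bend 0.24 [ 0.572 -0.084  0.053]
scene rod_toe 0.67 [ 0.574 -0.079  0.054]
```

View pics/w2.png

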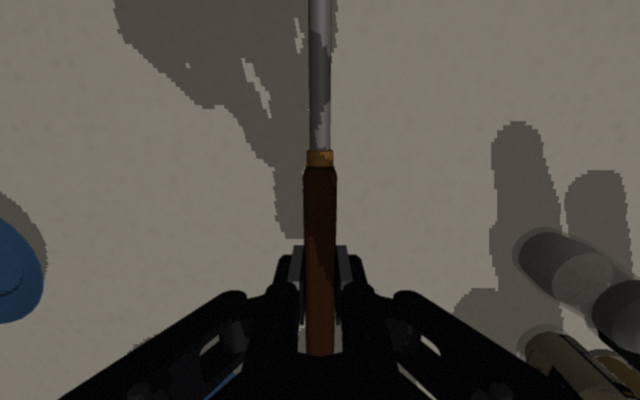

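The wrist view shows the rod straight in the gripper, with the handle along column 320. Now lowering it to about 3 mm and inserting it beside the tea light.

Request:
step_arm:
  motion:
    - [[0.17,0,-0.5,0,0],[0,0,-0.5,0,0],[0,0,-0.1,0,0],[0,0.3,0,0,0],[0,0.6,0,0,0],[0,0.6,0,0,0],[0,0,0,0,0],[0,0,0,0,0],[0,0,0,0,0]]

```text
t: 9.58
position: [0.619, -0.2092, 0.0091]
tcp_rot: [0.707, 0.707, 0.0, 0.0]
contact_force: [-0.0, 1.2, -1.4]
width: 0.0142
grasp_force: 68.5
```

Run:
```python
from h import *
o=get_obs();print(np.round(o['position'],4),o['contact_force'])
a=snap('top');b=snap('scene')
f=lambda d,x0,y0:cv2.resize(cv2.cvtColor(d['pixels'][y0:y0+100,x0:x0+130],cv2.COLOR_RGB2BGR),None,fx=6,fy=6,interpolation=cv2.INTER_CUBIC)[:300*2]
A=cv2.resize(f(a,225,125),(520,400));B=cv2.resize(f(b,225,150),(520,400))
cv2.imwrite('pics/c3.png',cv2.resize(np.vstack([A,B]),(390,600)))
for n,d in(('top',a),('scene',b)):
  for P in ([o['position'][0],o['position'][1]+.205,.008],):print(n,np.round(proj(d,P),1))
```

```text
[ 0.619  -0.2092  0.0091] [-0.020062    1.22195849 -1.4077149 ]
top [289.6 167.1]
scene [312.8 186.5]
```

View pics/c3.png

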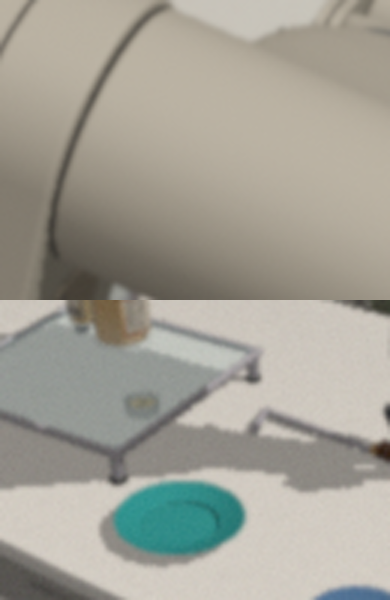

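The scene crop (scale 3, origin 225,150) shows the bend at image (313,187), as predicted. The tea light is under the glass at image (272,185). Inserting.

Request:
step_arm:
  motion:
    - [[0,0.6,0,0,0],[0,0.6,0,0,0],[0,0.6,0,0,0],[0,0.6,0,0,0],[0,0.6,0,0,0],[0,0.6,0,0,0],[0,0.6,0,0,0],[0,0,0,0,0],[0,0,0,0,0]]

```text
t: 10.43
position: [0.6189, -0.0409, 0.0087]
tcp_rot: [0.707, 0.707, 0.0, 0.0]
contact_force: [0.0, -0.2, -1.5]
width: 0.0139
grasp_force: 68.5
```

Run:
```python
from h import *
o=get_obs();print(np.round(o['position'],4),o['contact_force'])
b=snap('scene')
cv2.imwrite('pics/c4.png',cv2.resize(cv2.cvtColor(b['pixels'][140:240,210:340],cv2.COLOR_RGB2BGR),None,fx=6,fy=6,interpolation=cv2.INTER_CUBIC))
p=o['position']
for P in ([p[0],p[1]+.205,.008],[p[0]-.04,p[1]+.191,.008],[.541,.110,.01]):print((np.array(proj(b,P))-[210,140])*6)
```

```text
[ 0.6189 -0.0409  0.0087] [ 0.01206058 -0.15501794 -1.46302936]
[389.87094777 197.74079498]
[363.10465935 230.23061078]
[371.90198388 272.91025806]
```

View pics/c4.png

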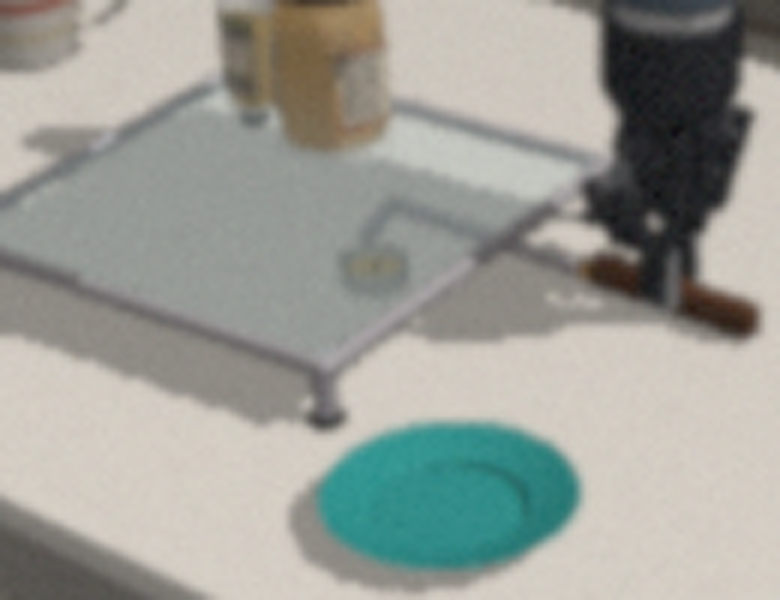

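The crop shows the hook behind the tea light: bend at (395,205), toe at (370,240), tea light at (374,270). Now shifting sideways to engage it, then pulling out.

Request:
step_arm:
  motion:
    - [[-0.38,0,0,0,0],[-0.38,0,0,0,0],[-0.38,0,0,0,0],[0,0,0,0,0],[0,-0.2,0,0,0],[0,-0.2,0,0,0],[0,-0.2,0,0,0],[0,-0.2,0,0,0],[0,0,0,0,0]]

```text
t: 11.23
position: [0.5738, -0.0754, 0.0086]
tcp_rot: [0.708, 0.706, 0.0, 0.0]
contact_force: [-0.5, 0.0, -0.5]
width: 0.0139
grasp_force: 68.6
```

Run:
```python
from h import *
o=get_obs();print(np.round(o['position'],4),o['contact_force'])
b=snap('scene')
cv2.imwrite('pics/c5.png',cv2.resize(cv2.cvtColor(b['pixels'][150:210,240:320],cv2.COLOR_RGB2BGR),None,fx=8,fy=8,interpolation=cv2.INTER_CUBIC))
```

```text
[ 0.5738 -0.0754  0.0086] [-0.53301697  0.00167886 -0.53551509]
```

View pics/c5.png

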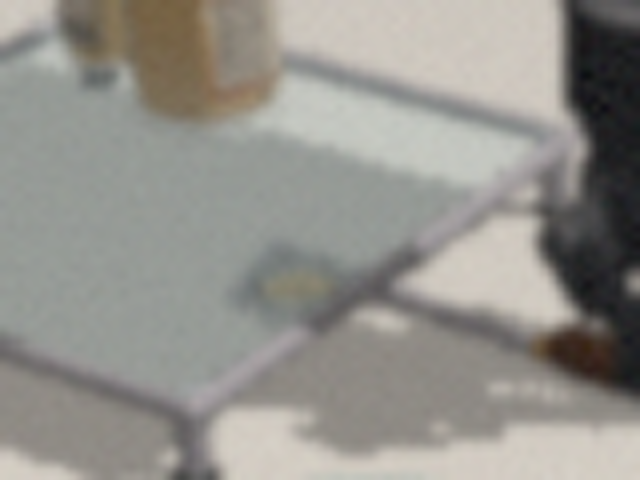

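The tea light sits in the hook, at crop (295,288). Pulling on.

Request:
step_arm:
  motion:
    - [[0,-0.3,0,0,0],[0,-0.3,0,0,0],[0,-0.3,0,0,0],[0,-0.3,0,0,0],[0,-0.3,0,0,0],[0,-0.3,0,0,0],[0,-0.3,0,0,0],[0,-0.3,0,0,0],[0,-0.3,0,0,0],[0,-0.3,0,0,0]]

```text
t: 12.12
position: [0.573, -0.1946, 0.0085]
tcp_rot: [0.708, 0.707, -0.0, -0.0]
contact_force: [0.4, -0.4, -1.4]
width: 0.0141
grasp_force: 68.6
```

Request:
step_arm:
  motion:
    - [[0,-0.3,0,0,0],[0,-0.3,0,0,0],[0,-0.3,0,0,0],[0,-0.15,0,0,0],[0,0,0,0,0],[0,0,0,0,0]]

```text
t: 12.62
position: [0.5729, -0.2356, 0.0085]
tcp_rot: [0.708, 0.706, 0.0, -0.0]
contact_force: [0.3, 0.2, -0.5]
width: 0.0139
grasp_force: 68.6
```

Run:
```python
from h import *
o=get_obs();print(np.round(o['position'],4),o['contact_force'])
b=snap('scene')
for n in ['tea_light_center','rod_toe','rod_bend']:
  for r in spot_point('scene',n)[:3]: print(n,round(r['conf'],2),np.round(r['location'],3))
cv2.imwrite('pics/c6.png',cv2.resize(cv2.cvtColor(b['pixels'][150:270,260:420],cv2.COLOR_RGB2BGR),None,fx=5,fy=5,interpolation=cv2.INTER_CUBIC))
```

```text
[ 0.5729 -0.2356  0.0085] [ 0.32987881  0.22148629 -0.52870484]
tea_light_center 0.64 [ 0.546 -0.069  0.008]
rod_toe 0.7 [ 0.533 -0.05   0.004]
rod_bend 0.82 [ 0.578 -0.035  0.004]
```

View pics/c6.png

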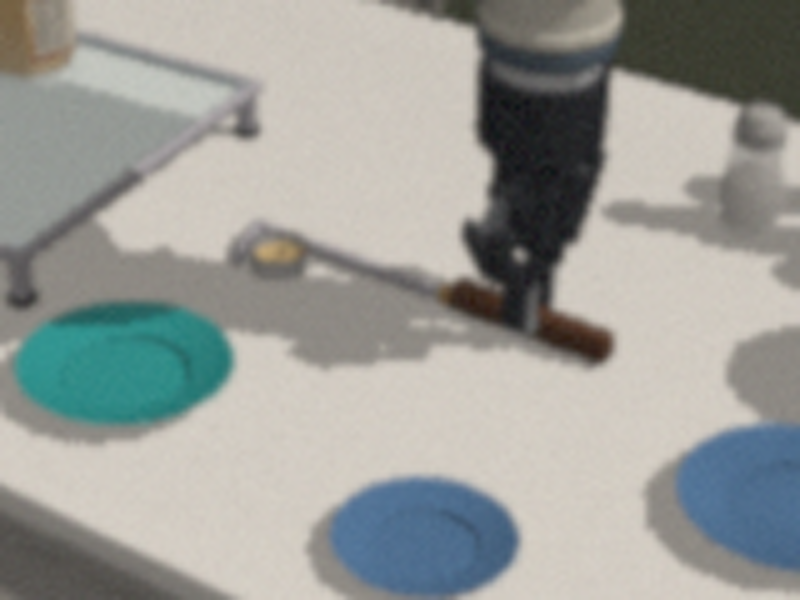

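The crop shows the tea light out in the open at about (277,257), held in the hook and well clear of the shelf. Lifting the rod and laying it down farther back.

Request:
step_arm:
  motion:
    - [[0,0,0.4,0,0],[0,0,0.6,0,0],[0.5,0,0,0,0],[0.7,0,0,0,0],[0.7,0,0,0,0],[0.3,0,0,0,0],[0,0,-0.5,0,0],[0,0,-0.4,0,0],[0,0,-0.1,0,0],[0,0,0,0,0]]

```text
t: 13.65
position: [0.6594, -0.2343, 0.007]
tcp_rot: [0.707, 0.707, -0.001, -0.002]
contact_force: [-1.1, 0.2, -0.8]
width: 0.0139
grasp_force: 68.7
```

Request:
step_arm:
  motion:
    - [[0,0,-0.06,0,0],[0,0,0,0,0],[0,0,0,0,40],[0,0,0,0,40],[0,0,0,0,40],[0,0,0.4,0,40],[0,0,0.8,0,40],[0,0,1,0,40],[0,0,1,0,40]]

```text
t: 14.4
position: [0.6602, -0.2351, 0.1356]
tcp_rot: [0.708, 0.707, -0.0, -0.001]
contact_force: [0.2, -0.5, 0.9]
width: 0.0401
grasp_force: 0.0
```

Request:
step_arm:
  motion:
    - [[-0.5,0.5,0.5,0,60],[-0.6,0.6,0.5,0,60],[-0.6,0.6,0,0,60],[-0.6,0.6,0,0,60],[-0.55,0.5,0,0,60],[0,0,0,0,60],[0,0,0,0,60]]

```text
t: 14.98
position: [0.5464, -0.1226, 0.1754]
tcp_rot: [0.707, 0.707, 0.0, 0.0]
contact_force: [0.3, -0.5, -0.2]
width: 0.0599
grasp_force: 0.0
```

Run:
```python
from h import *
o=get_obs();print(np.round(o['position'],4))
b=snap('wrist','w7.png')
for n in ['tea_light_center','rod_toe','rod_bend','rod_grip']:
  for r in spot_point('wrist',n)[:3]: print(n,round(r['conf'],2),np.round(r['location'],3))
g=cv2.cvtColor(b['pixels'],cv2.COLOR_RGB2GRAY)
for n in ['scene']:
  snap(n)
  for m in ['tea_light_center','rod_grip','rod_bend','plate_in']:
    for r in spot_point(n,m)[:3]: print(n,m,round(r['conf'],2),np.round(r['location'],3))
print(unproj(b,320,200,.015),unproj(b,320,300,.015))
```

```text
[ 0.5464 -0.1226  0.1754]
tea_light_center 0.79 [ 0.548 -0.065  0.008]
rod_toe 0.87 [ 0.619 -0.045  0.005]
rod_bend 0.91 [ 0.653 -0.033  0.009]
rod_grip 0.74 [ 0.658 -0.234  0.011]
scene tea_light_center 0.5 [ 0.546 -0.065  0.007]
scene rod_grip 0.94 [ 0.66  -0.236  0.01 ]
scene rod_bend 0.75 [ 0.662 -0.033  0.004]
scene plate_in 0.83 [ 0.394 -0.066  0.003]
scene plate_in 0.79 [ 0.502 -0.443  0.004]
scene plate_in 0.75 [ 0.365 -0.298  0.002]
[ 0.54758758 -0.13839468  0.015     ] [ 0.54775521 -0.26541972  0.015     ]
```

View pics/w7.png

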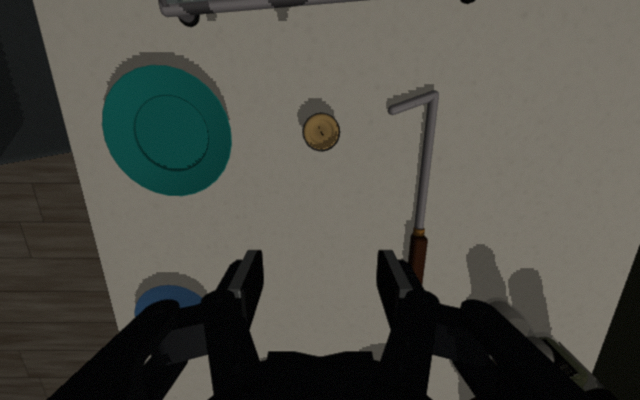

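The wrist view shows the tea light upright at (321,131) and the rod flat to its right. Moving over the tea light and descending.

Request:
step_arm:
  motion:
    - [[0.03,0.7,-0.5,0,60],[0,0.72,-0.5,0,60],[0,0,-0.9,0,60],[0,0,-0.9,0,60],[0,0,-0.8,0,60],[0,0,-0.5,0,60],[0,0,-0.2,0,60],[0,0,0,0,60],[0,0,0,0,60]]

```text
t: 16.23
position: [0.5486, -0.0667, 0.0024]
tcp_rot: [0.708, 0.707, 0.0, 0.0]
contact_force: [0.7, -1.3, -0.4]
width: 0.06
grasp_force: 0.0
```

Request:
step_arm:
  motion:
    - [[0,0,-0.03,0,30],[0,0,0,0,30],[0,0,0,0,30],[0,0,0,0,30],[0,0,0,0,30],[0,0,0,0,30]]
  newtons: 25

```text
t: 16.73
position: [0.5494, -0.0667, 0.0025]
tcp_rot: [0.708, 0.707, 0.001, 0.001]
contact_force: [-0.6, -0.5, 7.6]
width: 0.036
grasp_force: 25.2
```

Request:
step_arm:
  motion:
    - [[0,0,0.5,0,30],[0,0,0.7,0,30],[0,0,0.5,0,30],[-0.1,-0.7,0,0,30],[-0.1,-0.7,0,0,30],[-0.1,-0.7,0,0,30],[-0.1,-0.7,0,0,30],[-0.1,-0.7,0,0,30],[-0.1,-0.7,0,0,30],[-0.1,-0.7,0,0,30]]

```text
t: 17.57
position: [0.52, -0.264, 0.0697]
tcp_rot: [0.707, 0.707, 0.0, 0.001]
contact_force: [0.1, -0.1, 0.4]
width: 0.0355
grasp_force: 25.5
```

Request:
step_arm:
  motion:
    - [[-0.1,-0.7,0,0,30],[-0.1,-0.7,0,0,30],[-0.1,-0.7,0,0,30],[-0.1,-0.7,0,0,30],[-0.05,-0.7,0,0,30],[0,-0.5,0,0,30],[0,-0.43,0,0,30],[0,0,0,0,30],[0,0,0,0,30]]

```text
t: 18.32
position: [0.502, -0.4404, 0.0694]
tcp_rot: [0.708, 0.706, 0.0, 0.0]
contact_force: [-0.1, 0.3, -0.8]
width: 0.036
grasp_force: 25.5
```

Run:
```python
from h import *
o=get_obs();print(np.round(o['position'],4),o['width'],o['grasp_force'])
for c in ['wrist','scene','top']:
  b=snap(c)
  for n in ['tea_light_center','plate_in']:
    for f in (spot_point,):
      for r in f(c,n)[:3]: print(c,n,round(r['conf'],2),np.round(r['location'],3))
  if c!='top':
    h=cv2.cvtColor(b['pixels'],cv2.COLOR_RGB2BGR)
    if c=='scene': A=cv2.resize(h[160:285,340:500],(480,375))
    else: B=cv2.resize(h,(480,300))[80:]
cv2.imwrite('pics/c8.png',np.vstack([A,B]))
```

```text
[ 0.502  -0.4404  0.0694] 0.03598713209932308 25.462189513491467
wrist tea_light_center 0.65 [ 0.502 -0.44   0.075]
wrist plate_in 0.95 [ 0.504 -0.442  0.002]
scene plate_in 0.92 [ 0.364 -0.296  0.006]
scene plate_in 0.66 [ 0.501 -0.44   0.003]
```

View pics/c8.png

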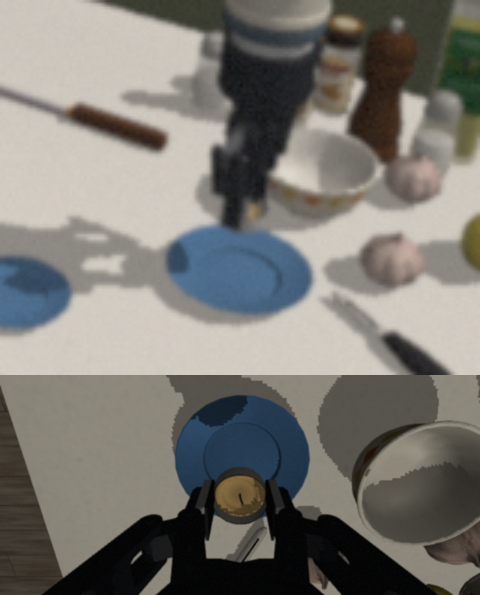

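The scene and wrist crops show the tea light held upright over the larger blue plate, with the bowl clear. Lowering.

Request:
step_arm:
  motion:
    - [[0.03,-0.02,-0.6,0,30],[0,0,-0.5,0,30],[0,0,-0.3,0,30],[0,0,-0.1,0,30],[0,0,-0.03,0,30],[0,0,0,0,30],[0,0,0,0,30]]

```text
t: 19.35
position: [0.5037, -0.4407, 0.0082]
tcp_rot: [0.707, 0.707, 0.0, 0.0]
contact_force: [0.3, 0.4, -0.1]
width: 0.0356
grasp_force: 25.4
```

Request:
step_arm:
  motion:
    - [[0,0,0,0,46],[0,0,0,0,46],[0,0,0,0,46],[0,0,0.3,0,46],[0,0,0.7,0,46],[0,0,1,0,46],[0,0,1,0,46],[0,0,1,0,46],[0,0,0,0,46]]

```text
t: 20.1
position: [0.5072, -0.4439, 0.1779]
tcp_rot: [0.707, 0.707, 0.0, 0.007]
contact_force: [1.8, -1.7, 0.8]
width: 0.0459
grasp_force: 0.0
```

Run:
```python
from h import *
o=get_obs();print(np.round(o['position'],4),o['t'])
for c in ['wrist','scene']:
  b=snap(c)
  for n in ['tea_light_center','plate_in','rod_grip','prep_bowl']:
      for r in spot_point(c,n)[:3]: print(c,n,round(r['conf'],2),np.round(r['location'],3))
  h=cv2.cvtColor(b['pixels'],cv2.COLOR_RGB2BGR)
  if c=='scene': A=cv2.resize(h[160:285,280:480],(480,300))
  else: B=cv2.resize(h,(480,300))
cv2.imwrite('pics/c9.png',np.vstack([A,B]))
```

```text
[ 0.5072 -0.4439  0.1779] 20.1
wrist tea_light_center 0.62 [ 0.502 -0.443  0.013]
wrist plate_in 0.89 [ 0.503 -0.442  0.005]
wrist plate_in 0.59 [ 0.363 -0.295  0.006]
scene tea_light_center 0.58 [ 0.503 -0.439  0.009]
scene plate_in 0.96 [ 0.365 -0.3    0.004]
scene plate_in 0.93 [ 0.498 -0.44   0.004]
scene plate_in 0.86 [ 0.395 -0.068  0.005]
scene rod_grip 0.91 [ 0.656 -0.238  0.009]
scene prep_bowl 0.85 [ 0.653 -0.449  0.002]
```

View pics/c9.png

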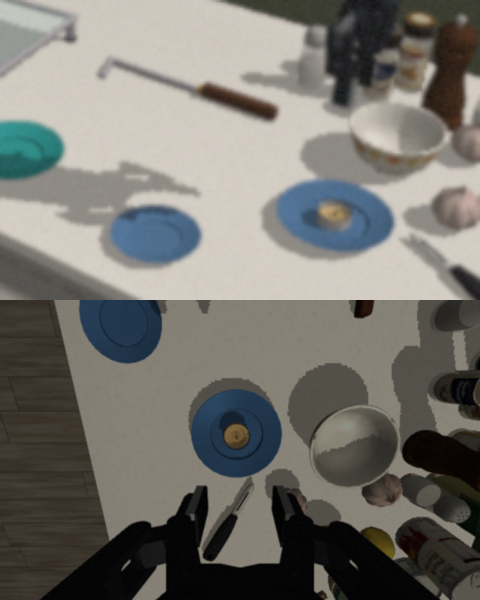

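The tea light stands upright in the middle of the larger blue plate (wrist crop about (236,435)). The rod lies flat and the bowl has not moved. Handing in.

```bash
python3 -c "
from station import *
print(job_done())"
```

```text
the job is handed in; nothing more can be done
None
```

I fished the tea light out with the rod, laid the rod flat clear of the shelf, set the tea light upright in the middle of the larger blue plate with the bowl left where it was, and handed the job in; no verdict was shown.

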